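# Hold the stop block against the sprung buffer

## Task

Swing both flaps of the small carton wide open, folded well outwards, lift out the wooden stop block and stand it on the table lengthways between the two black lines, its end flat and centred on the yellow sprung buffer plate of the roundhouse. Press it against the plate with a steady push of about 10 N (6 to 14 N, at no moment more than 20 N) so that I can screw it down from under the table, and finish while still holding and pressing it: do not let go. Leave the drum, the tanker car and the tree where they are.

Things in the scene. Friction and masses are not known exactly. Their poses are not given: they have to be found in the camera images.
- carton: open-topped brown cardboard carton fixed to the table, 180 mm (its x) by 150 mm (its y) by 70 mm high, walls and floor 4 mm; origin at the centre of its underside, z up. A flap is hinged along each long top edge (at its y = +75 and -75 mm, 71 mm above the table); the two short sides have none
- flap_left (a joint): angle of the flap on the carton's +y edge (rad): 0 lies flat over the carton, 1.57 stands upright, 2.9 is the stop, folded outwards. Starts half open, 0.95 to 1.35; wide open means leaning well out past upright (2 or more). 172 mm long (carton x), reaches 55 mm from its hinge, 3 mm thick
- flap_right (a joint): the same for the flap on the carton's -y edge. Both swing up and outwards when pushed from inside the gap between them with about 1 N, and their stiff creases stay where they are left; a finger rising a little as it moves outwards does not jam on the flap's edge
- block: wooden stop block with a red top, 90 mm long (its x), 30 mm wide (its y), 45 mm high, about 90 g; origin at the centre of its underside; both ends alike. It stands upright on the carton's floor (4 mm above the table), near the middle, its length roughly along the carton's x
- roundhouse: wooden roundhouse with a red roof, fixed to the table, 220 mm deep (its x), 250 mm wide, 170 mm high; origin at the centre of its underside; its front faces its own -x. A grey housing, 45 mm high, on the front carries the sprung buffer; two thin black painted lines 43 mm apart run out from the buffer over the table as a lane
- buffer: the yellow sprung buffer plate in front of the grey housing, 12 mm thick, 70 mm wide, its face from 3 to 51 mm above the table; origin at table level under the middle of its front face, which looks along its -x; axes parallel to the roundhouse's. Pushed along +x it slides back against a spring of 1 N per mm (no preload, 10 mm for 10 N, stop at 25 mm) and returns when freed
- buffer_home (a point): fixed point at table level where the middle of the buffer's front face stands when nothing presses it (175 mm in front of the roundhouse's origin); its axes are the roundhouse's, +x being the direction to press
- drum: blue plastic drum with a lid, 96 mm across, 115 mm high, loose; origin at the centre of its underside
- tanker: red toy tanker car, 100 mm long, 60 mm high, loose; origin at the centre of its underside
- tree: green toy tree, 56 mm across, 88 mm high, loose; origin at the centre of its underside
Not all that is in view belongs to the job. What is shaped like the block but white is not meant. Of the things that look like the carton, the larger one is meant.

How it is judged (in metres and radians):
On the way, in this order (a step that is already met when the one before it is completed fails the run):
1. both carton flaps are swung wide open (value of joint each of flap_left, flap_right above 1.9 rad), for 0.2 s.
2. the block is lifted out of the carton in the fingers (height (world z) of block above 0.072 m and contact force between the fingers and block above 2 N), for 0.1 s.
3. the block, standing in the lane, is pressed against the buffer with 6 to 14 N for 0.4 s (contact force between block and buffer between 6 and 14 N and height (world z) of block below 0.006 m and angle between block's own z axis and vertical below 0.12 rad and y of block in the frame of buffer_home between -0.012 and 0.012 m and angle between the x axis of block and the x axis of buffer_home, either way round below 0.12 rad and contact force between the fingers and block above 2 N), for 0.4 s.
At the end, for the whole second after the job is handed in: Still touched by the fingers (over 2 N), the block stands upright (within 0.12 rad) on the table (underside less than 6 mm up), centred on the buffer within 12 mm, square to it within 0.12 rad, at rest, and presses the buffer with 6 to 14 N; both carton flaps are still past 1.9 rad (all of step 1 and all of step 3 and linear speed of block below 0.01 m/s); the arm keeps its last pose, push and grip.
It fails at once if the buffer is pushed with more than 20 N (contact force between block and buffer above 20 N).
It fails at once if the buffer is pushed directly by the robot with more than 20 N (contact force between the fingers and buffer above 20 N).
It fails at once if the drum is moved more than 30 mm (distance of drum from where it was at the start of the episode above 0.03 m).
It fails at once if the tanker is moved more than 30 mm (distance of tanker from where it was at the start of the episode above 0.03 m).
It fails at once if the tree is moved more than 30 mm (distance of tree from where it was at the start of the episode above 0.03 m).
It also fails if it takes over 61 s, if anything falls off the work surface, if the arm or the gripper's body presses on something with over 40 N, if the wrist force passes 120 N, or if a joint passes its speed limit or range.

## Robot

A 7-joint arm with a two-finger parallel gripper is mounted at the origin on the work surface. World frame = base frame: x ahead of the robot, y to its left, z up, the work surface at z = 0. Lengths are in mm, angles in degrees, forces in N, time in s.
With the tool pointing down it reaches from about 425 to 825 mm from the base axis. Payload 3.6 kg.
Tool frame: the origin (TCP) lies midway between the tips of the shut fingers; the grasp point (between the pads) lies 19 mm behind it; z points along the fingers, y is the line along which they close (so a half turn about z gives the same grasp; the last joint's range is limited). The gripper opens to 93 mm and grips with 3 to 60 N. Pads are 15 mm wide; open, the fingers measure 128 mm over their backs; the gripper's body (75 mm by 188 mm) begins 65 mm behind the grasp point.
Start: joints at [74.685, 35.231, -0.722, 81.555, 0.464, 63.22, -2.315], TCP at [155.026, -631.211, 194.74] pointing down, gripper open.
Joint ranges: [-178.69, 178.69], [-17.37, 117.87], [-77.05, 75.6], [15.02, 138.74], [-78.02, 258.01], [0.78, 113.62], [-162.83, 162.83]. Speed limits (degrees/s): [159.86, 159.86, 180, 180, 180, 180, 180].

## Interface

Orientations are given as [roll, pitch, yaw] about the fixed x, y, z axes, in that order (R = Rz(yaw) Ry(pitch) Rx(roll)).
In Python, from cell import r, hand, solve_ik, camera, camera_params, spot_in, get_clock, get_joint_pos, get_qd, get_tau, get_ee_pos, get_tcp_rot, get_contact_force, get_torque, get_gripper_width, get_grasp_force gives the robot as it stands. Calls block until the motion is done:
- r.reach(position, orientation): joint-space move of the TCP to a pose.
- r.servo_line(position, rate=150, rot=None, max_force=None): straight line of the TCP; rot=None keeps the orientation; rate is the mean speed in mm/s. With max_force (N) it stops when the force on the tool has changed by that much, and returns True; else False.
- r.set_joints(angles): joint-space move.
- hand.gripper_open() and hand.clamp(grasp_force=None): open the fingers fully, or close them until they stop; grasp_force is the grip in N (None keeps the last).
- r.sleep(seconds).
- solve_ik(position, orientation): joint angles nearest the present ones, or None.
- camera(name): name is "scene" or "top" or "wrist"; returns (picture, depth): 480x640x3 uint8, blue, green, red; 480x640 float32, mm along the optical axis (not along the pixel's ray), 0 where there is no reading.
- camera_params(name): a dict with "fx", "fy", "cx", "cy" (pixels), "T" (4x4, takes a point from camera to world coordinates). Camera axes: x right, y up, looking along -z (the intrinsics and any distortion apply to the point x, -y, -z); pixel columns grow to the right and rows downward; lengths in mm; the calibration is good to about 2 mm. A picture is of the moment at which its call begins: read the wrist's pose just before it. camera_params takes no time and is no camera call; for the wrist camera it gives the pose at the moment of the call.
A pose or a line that the arm cannot do raises r.Unreachable and nothing moves.
- r.finish_job(): hands the job in; it is judged then, once.
Trained networks look in the newest picture that a camera, given by its name, has taken for a name from the list of things; names that differ only in an ending like _2 or _b are one class to them, and where a whole thing is asked for, a point or a joint stands for the part that bears it (a point fixed in the world has none). Each returns a list of dicts, best first, with "score" (0 to 1); they miss things now and then, are a little off and sometimes report something else, mostly with a low value. They report only what shows in the picture. A call takes as long as a camera call. They do not tell look-alikes from the thing itself.
- spot_in(camera, label): "box" ([centre column, centre row, width, height] in pixels, round what is visible of it).
Readings, each from a call of its own:
- get_clock(): time.
- get_joint_pos(): joint angles.
- get_qd(): joint speeds.
- get_tau(): joint torques, N m.
- get_ee_pos(): TCP position.
- get_tcp_rot(): TCP orientation.
- get_contact_force(): force on the tool from outside, world axes, zero at the start.
- get_torque(): the same for the moment, N m.
- get_gripper_width(): finger opening in mm.
- get_grasp_force(): force on a finger pad.
Only numpy, scipy, OpenCV 4.12 (cv2) and the standard library are available. Lean on these libraries where they do the work, as an engineer would, in place of code of your own. Each camera call takes 0.05 s, during which the arm holds its last target. There are 200 camera calls.

## Working session

There is one attempt and no reset: what is moved stays moved. The work goes in short steps, each a Python script; the robot and the scene stay as the last script left them, time stands still between calls to the robot, and variables do not carry over. Pictures are saved under pics/ and viewed, at most 10 in all, crops included, and the job is handed in when it is done.

```bash
mkdir -p pics; cat > h.py <<'E'
import numpy as np, cv2
from cell import *
def pts(name,d,P=None):
    P=P or camera_params(name); T=np.array(P["T"],float)
    v,u=np.mgrid[0:480,0:640]
    if not hasattr(d,'shape'): raise ValueError
    c=np.stack([(u-P["cx"])/P["fx"]*d,-(v-P["cy"])/P["fy"]*d,-d],-1)
    return c@T[:3,:3].T+T[:3,3]
E
python3 - <<'E'
from h import *
print({k:(np.round(v,3).tolist() if k=="T" else v) for k,v in camera_params("top").items()})
print(camera_params("scene"))
for n in("top","scene"):
    im,d=camera(n); cv2.imwrite(f"pics/{n}0.png",im); np.save(n+"0.npy",d)
    W=pts(n,d)
    for l in("carton","block","roundhouse","buffer","drum","tanker","tree"):
        for s in spot_in(n,l)[:3]:
            b=s["box"];u,v=int(b[0]),int(b[1]); print(n,l,round(s["score"],2),np.round(b).tolist(),W[min(v,479),min(u,639)].round().tolist())
print(get_clock(),get_ee_pos(),get_tcp_rot())
E
```

```text
{'fx': 505.6519896462826, 'fy': 505.6519896462826, 'cx': 322.0931540491319, 'cy': 232.1136761577621, 'T': [[0.001, 0.996, -0.09, 411.042], [-1.0, -0.0, -0.012, 60.855], [-0.012, 0.09, 0.996, 1225.179], [0.0, 0.0, 0.0, 1.0]]}
{'fx': 482.1755386527022, 'fy': 482.1755386527022, 'cx': 325.9956084464978, 'cy': 227.86670956872672, 'T': array([[ 7.33325895e-01, -5.38592605e-01,  4.14911000e-01,
         1.01417505e+03],
       [ 6.79854322e-01,  5.75898027e-01, -4.54025949e-01,
        -4.60680559e+02],
       [ 5.58859208e-03,  6.15028022e-01,  7.88485446e-01,
         1.01766961e+03],
       [ 0.00000000e+00,  0.00000000e+00,  0.00000000e+00,
         1.00000000e+00]])}
top carton 0.92 [362.0, 307.0, 62.0, 72.0] [341.0, -18.0, 4.0]
top carton 0.67 [239.0, 266.0, 77.0, 86.0] [411.0, 61.0, 1225.0]
top carton 0.47 [265.0, 269.0, 21.0, 75.0] [432.0, 203.0, 100.0]
top block 0.83 [239.0, 268.0, 21.0, 39.0] [433.0, 267.0, 52.0]
top block 0.83 [226.0, 339.0, 44.0, 20.0] [270.0, 299.0, 43.0]
top block 0.67 [170.0, 300.0, 43.0, 18.0] [361.0, 431.0, 43.0]
top roundhouse 0.6 [434.0, 228.0, 202.0, 124
[... 413 characters left out ...]

scene carton 0.89 [253.0, 225.0, 64.0, 61.0] [329.0, -1.0, 4.0]
scene carton 0.59 [225.0, 327.0, 194.0, 167.0] [581.0, -277.0, 154.0]
scene block 0.86 [367.0, 139.0, 20.0, 23.0] [364.0, 429.0, 46.0]
scene block 0.66 [314.0, 150.0, 26.0, 26.0] [272.0, 292.0, 41.0]
scene roundhouse 0.83 [226.0, 326.0, 194.0, 171.0] [581.0, -275.0, 155.0]
scene buffer 0.53 [219.0, 326.0, 178.0, 170.0] [569.0, -285.0, 154.0]
scene drum 0.36 [405.0, 281.0, 30.0, 40.0] [749.0, 100.0, 60.0]
scene tanker 0.67 [407.0, 282.0, 31.0, 40.0] [754.0, 101.0, 59.0]
scene tree 0.87 [371.0, 332.0, 24.0, 26.0] [771.0, -49.0, 51.0]
0.8 [ 155.03231699 -631.19241197  194.77864648] [-1.79997689e+02 -1.71778057e-03  1.38021193e+01]
```

View pics/top0.png

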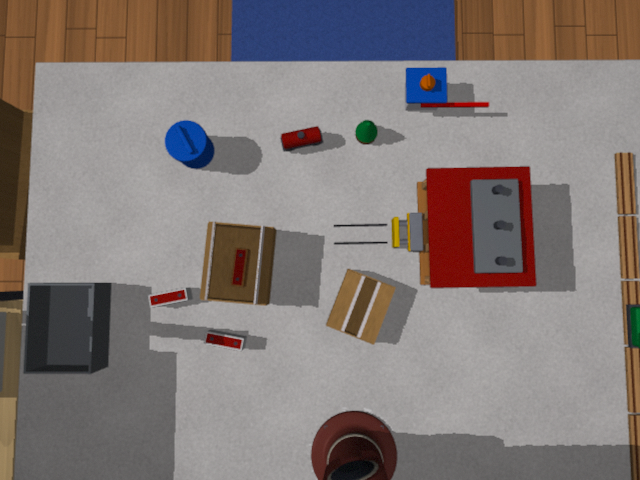

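View pics/scene0.png

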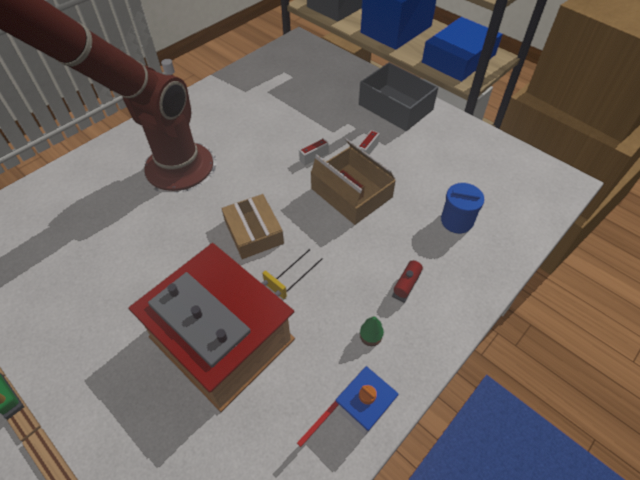

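The top view shows the larger carton at about (240,263), with the red-topped block at (239,267). The white blocks at (168,298) and (225,341) and the small carton at (362,307) are decoys. The buffer plate is at (396,232) facing left (+y), with the lane lines running to (334,226) and (334,242). The scene view agrees. Next I'll get numbers from depth and colour.

```bash
cat >> h.py <<'E'
def ray(name,uv,z,P=None):
    "world points where pixels meet the plane at height z"
    P=P or camera_params(name);T=np.array(P["T"],float);uv=np.atleast_2d(uv).astype(float)
    c=np.stack([(uv[:,0]-P["cx"])/P["fx"],-(uv[:,1]-P["cy"])/P["fy"],-np.ones(len(uv))],-1)@T[:3,:3].T
    return T[:3,3]+c*((z-T[2,3])/c[:,2])[:,None]
def rect(xy):
    "minAreaRect: centre, long, short, angle (deg) of the long side in [-90,90)"
    c,(w,h),a=cv2.minAreaRect(np.float32(xy))
    if h>w: w,h,a=h,w,a+90
    return np.round(c,1),round(w,1),round(h,1),round((a+90)%180-90,1)
def near(W,x,y,R): return np.hypot(W[...,0]-x,W[...,1]-y)<R
E
python3 - <<'E'
from h import *
for n in("top","scene"):
    im=cv2.imread(f"pics/{n}0.png");d=np.load(n+"0.npy");W=pts(n,d);ok=d>0
    hsv=cv2.cvtColor(im,cv2.COLOR_BGR2HSV);H,S,V=cv2.split(hsv)
    c=ok&near(W,436,267,140)
    m=c&(W[...,2]>62)&(W[...,2]<75); print(n,"rim",m.sum(),rect(W[m][:,:2]))
    m=c&(W[...,2]>112); print("flap edges",m.sum())
    for s in(1,-1):
        k=m&((W[...,1]-267)*s>0)
        if k.sum()>4: print(s,rect(W[k][:,:2]),W[k].mean(0).round(),W[k][:,2].max())
    red=((H<8)|(H>172))&(S>150)&(V>40)
    m=c&red&near(W,436,267,60); print("block",m.sum(),rect(W[m][:,:2]),np.median(W[m][:,2]))
    ye=(H>20)&(H<35)&(S>150)&(V>80)&near(W,515,-95,80)&ok
    print("buffer",ye.sum(),rect(W[ye][:,:2]),W[ye][:,2].max()); t=ye&(W[...,2]>45); print(rect(W[t][:,:2]))
    bl=(V<60)&near(W,515,-40,75)&(W[...,2]<8)&ok&(W[...,1]>-70)
    q=W[bl];k=q[:,0]>np.median(q[:,0]) 
    mid=(q[:,0].max()+q[:,0].min())/2
    for s in(q[q[:,0]>mid],q[q[:,0]<=mid]): print("line",rect(s[:,:2]))
    roof=red&near(W,520,-270,220)&ok&(W[...,2]>150); print("roof",rect(W[roof][:,:2]),np.median(W[roof][:,2]))
P=camera_params("wrist"); T=np.array(P["T"]);print(P["fx"],P["cx"],P["cy"]);print(T.round(2))
E
```

```text
top rim 280 (array([444., 269.]), 180.4, 153.3, -5.0)
flap edges 535
1 (array([448.6, 319.6]), 169.7, 8.5, -4.8) [449. 319. 119.] 126.41933705483257
-1 (array([438.9, 209.1]), 171.5, 10.8, -5.0) [437. 211. 120.] 129.050708501082
block 295 (array([436.2, 268.4]), 81.2, 22.4, -6.8) 50.04701851172695
buffer 272 (array([ 519.6, -111.7]), 87.9, 39.0, -0.1) 57.57365250768294
(array([518.2, -98.3]), 68.2, 11.4, 1.6)
line (array([538.9, -19.3]), 97.0, 1.8, -88.5)
line (array([496.2, -18.1]), 99.6, 2.1, -87.8)
roof (array([ 502.2, -337.2]), 220.3, 84.3, -25.5) 153.38191024590924
scene rim 515 (array([443.1, 266.7]), 184.3, 155.3, -4.6)
flap edges 371
1 (array([448. , 316.1]), 171.4, 8.2, -4.6) [450. 316. 118.] 123.22780055578141
-1 (array([437.9, 208.8]), 173.6, 12.1, -4.9) [441. 208. 119.] 125.88343711593211
block 0 (array([0., 0.]), 0.0, 0.0, 0.0) nan
buffer 185 (array([ 520.5, -101.7]), 66.0, 12.2, 1.2) 55.69836001661599
(array([ 520.6, -101.5]), 65.9, 12.0, 2.0)
  return _methods._mean(a, axis=axis, dtype=dtype,
  ret = ret.dtype.type(ret / rcount)
Traceback (most recent call last):
ValueError: zero-size array to reduction operation maximum which has no identity
```

The two views agree:

| Item | Measured |
|---|---|
| Carton centre | (443.5, 268), x axis at -5° |
| Flap edges | height about 120 mm |
| Block | (436, 268), yaw about -6.8° |
| Buffer face | about (519, -94), facing +y |
| Press direction | about -88° |

Next I'll check IK, then move over the carton for a wrist look.

```bash
python3 - <<'E'
from h import *
for y in(-5,175):
  print("carton",y,[None if q is None else np.round(q).tolist() for q in(solve_ik([443,268,z],[180,0,y]) for z in(20,300))])
for y in(-88,92): print("lane",y,np.round(solve_ik([518,-50,20],[180,0,y])).tolist())
hand.clamp(grasp_force=10)
r.reach([443.5,268,300],[180,0,-5])
P=camera_params("wrist");im,d=camera("wrist");T=np.array(P["T"]);print(P["fx"],P["cx"],P["cy"],get_clock());print(T.round(2).tolist())
cv2.imwrite("pics/w1.png",im);np.save("w1.npy",d)
print(get_joint_pos(),get_ee_pos())
E
```

```text
carton -5 [[-30.0, 38.0, -5.0, 113.0, 7.0, 29.0, -135.0], [7.0, 29.0, -66.0, 92.0, 27.0, 76.0, -157.0]]
carton 175 [[-12.0, 42.0, -33.0, 113.0, 38.0, 37.0, 15.0], [8.0, 30.0, -66.0, 92.0, 28.0, 77.0, 23.0]]
lane -88 [-11.0, 40.0, 21.0, 113.0, -26.0, 31.0, -149.0]
lane 92 [15.0, 39.0, -19.0, 113.0, 23.0, 32.0, -17.0]
349.6735679550172 319.7717472990113 240.55059840403328 5.6167
[[-0.09, 0.96, 0.25, 511.81], [-1.0, -0.09, -0.02, 261.63], [0.0, -0.25, 0.97, 489.02], [0.0, 0.0, 0.0, 1.0]]
[   7.33947748   29.45534782  -65.39984527   92.1404267    27.40046488
   76.31018185 -157.01320542] [443.96503441 267.37034458 299.79459551]
```

View pics/w1.png

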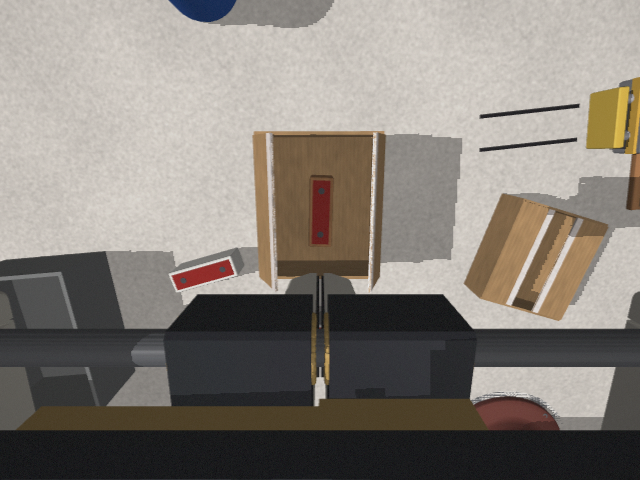

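The wrist view shows the carton at (318,205) with both flaps standing half open, their white edges at columns 270 and 377. The block lies at (320,210) and the buffer plate at (608,118). I'll measure the block from here, then sweep the flaps with the fingers shut.

```bash
cat >> h.py <<'E'
C=np.array([443.5,267.8]);a=np.radians(-5);Rc=np.array([[np.cos(a),-np.sin(a)],[np.sin(a),np.cos(a)]])
def cw(x,y,z): return [*(C+Rc@[x,y]),z]
E
python3 - <<'E'
from h import *
P=camera_params("wrist");im=cv2.imread("pics/w1.png");d=np.load("w1.npy");W=pts("wrist",d,P)
H,S,V=cv2.split(cv2.cvtColor(im,cv2.COLOR_BGR2HSV));red=((H<8)|(H>172))&(S>150)&(V>40)
m=red&near(W,436,267,60);v,u=np.nonzero(m)
print("depth",rect(W[m][:,:2]),np.median(W[m][:,2]),"ray49",rect(ray("wrist",np.c_[u,v],49,P)[:,:2]))
m=near(W,443,268,140)&(W[...,2]>64)&(W[...,2]<75);print("rim",rect(W[m][:,:2]))
r.reach(cw(0,0,160),[180,0,175])
for s in(1,-1):
    for p,z in((0,88),(60*s,92),(105*s,99),(108*s,90)):
        r.servo_line(cw(0,p,z),rate=90); print(p,z,np.round(get_contact_force(),1))
    r.servo_line(cw(0,105*s,150)); 
    if s>0: r.servo_line(cw(0,0,150))
hand.gripper_open()
r.reach(cw(-75,0,300),[180,0,175])
P=camera_params("wrist");im,d=camera("wrist");W=pts("wrist",d,P);cv2.imwrite("pics/w2.png",im);np.save("w2.npy",d)
np.save("w2T.npy",np.array(P["T"]))
print(get_clock(),get_joint_pos().round())
for s in(1,-1):
    q=(W[...,:2]-C)@Rc; m=(np.abs(q[...,0])<70)&(q[...,1]*s>95)&(q[...,1]*s<135)&(W[...,2]>40)&(d>0)
    print(s,m.sum(),q[m][:,1].min(),q[m][:,1].max(),np.percentile(W[m][:,2],[5,50,95]))
E
```

```text
depth (array([436.4, 267.2]), 81.5, 21.6, -5.4) 48.95552630193686 ray49 (array([436.6, 267.2]), 81.1, 21.6, -5.4)
rim (array([444.6, 268.7]), 179.9, 152.9, -5.1)
0 88 [-0.3  0.3  0. ]
60 92 [ 0.3 -0.7  0.3]
105 99 [-0.2 -0.6  0.4]
108 90 [1.  4.8 6.3]
0 88 [ 0.4  0.6 -0. ]
-60 92 [-0.3  0.3 -0.4]
-105 99 [ 1.3 -0.2 -0. ]
-108 90 [-0.3 -5.6  7.6]
17.525 [ 10.  26. -73. 100.  26.  74.  16.]
1 1400 95.00597621344721 131.0970755126232 [102.08002432 109.39848249 116.52684876]
-1 1823 -111.60857133927972 -95.00254964495814 [ 97.94830369 106.1047275  113.37228246]
```

View pics/w2.png

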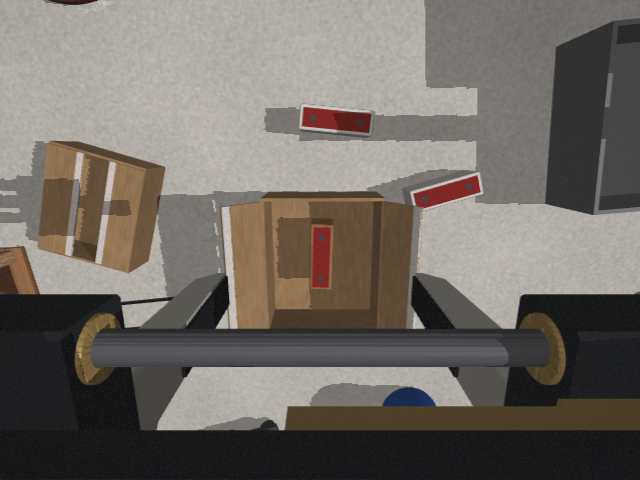

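Both flaps are at about 2.25 rad, with their edges at |y| about 111 mm and z about 116 mm. The picture shows them folded outwards, with the block at (321,257) clear to grasp. Next I'll grasp, lift, carry it to the lane and look again.

```bash
python3 - <<'E'
from h import *
B=[436.5,267.3]
r.reach([*B,180],[180,0,174.7])
hit=r.servo_line([*B,16],rate=90,max_force=8); print("hit",hit,get_ee_pos().round(1),get_contact_force().round(1))
if hit: raise SystemExit
hand.clamp(grasp_force=45); print("w",get_gripper_width(),get_grasp_force())
r.servo_line([*B,210],rate=120)
print("w",get_gripper_width(),get_grasp_force(),get_contact_force().round(1),get_clock())
r.reach([518,40,170],[180,0,91.8])
P=camera_params("wrist");im,d=camera("wrist");cv2.imwrite("pics/w3.png",im);np.save("w3.npy",d);W=pts("wrist",d,P)
H,S,V=cv2.split(cv2.cvtColor(im,cv2.COLOR_BGR2HSV))
ye=(H>20)&(H<35)&(S>150)&(V>80)&near(W,519,-98,70)&(d>0)
t=ye&(W[...,2]>46);print("plate top",t.sum(),rect(W[t][:,:2]),np.median(W[t][:,2]))
f=ye&(W[...,2]<42);print("face",f.sum(),rect(W[f][:,:2]) if f.sum()>9 else 0, W[f].mean(0) if f.sum() else 0)
bl=(V<60)&near(W,518,-30,70)&(np.abs(W[...,2])<8)&(d>0);q=W[bl];print(len(q))
for s in(q[q[:,0]>517],q[q[:,0]<=517]):
    if len(s)>9: print("line",rect(s[:,:2]))
m=((H<8)|(H>172))&(S>150)&(V>40)&near(W,518,40,60)&(W[...,2]>150);print("held block top",m.sum(),rect(W[m][:,:2]) if m.sum()>9 else 0,np.median(W[m][:,2]) if m.any() else 0)
print(get_ee_pos(),get_tcp_rot(),get_clock(),get_gripper_width())
E
```

```text
hit False [436.8 267.5  16.4] [ 0.4  0.  -0. ]
w 28.984513067018327 44.90607261657715
w 29.38794427520236 44.90938603878021 [-0.5  0.3 -1.5] 22.8833
plate top 41 (array([ 518.3, -101.4]), 67.7, 5.2, 0.6) 50.299460103766876
face 301 (array([ 519.2, -129.7]), 87.9, 5.5, 0.9) [ 513.19642579 -128.68283651   33.85505289]
0
held block top 5380 (array([517.4,  41.7]), 83.4, 22.0, -88.9) 203.17523264159507
[517.71828244  42.52836019 170.30640056] [ 1.79978626e+02 -1.10940680e-01  9.20769135e+01] 23.9 29.51785217132771
```

View pics/w3.png

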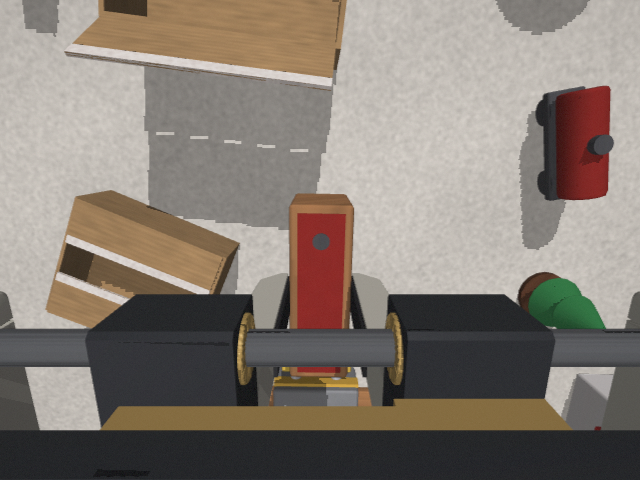

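The block is held square, centred on the TCP, with its underside about 12 mm below the TCP. I'll lower it in the lane until it touches the table, then push onto the buffer slowly with force feedback.

```bash
cat >> h.py <<'E'
u=np.array([np.cos(np.radians(-88.3)),np.sin(np.radians(-88.3))]);F0=np.array([519.2,-94.])
def lane(s,z): return [*(F0+u*s),z]   # s: TCP along press direction from the face
E
python3 - <<'E'
from h import *
r.reach(lane(-75,60),[180,0,91.7]); r.sleep(.3)
f0=get_contact_force(); 
hit=r.servo_line(lane(-75,8),rate=25,max_force=4); r.sleep(.2)
e=get_ee_pos();print("down",hit,e.round(2),(get_contact_force()-f0).round(1))
z=e[2]+.3; r.servo_line(lane(-75,z),rate=20); r.sleep(.2); f1=get_contact_force();print("free",(f1-f0).round(1))
hit=r.servo_line(lane(-25,z),rate=18,max_force=3); r.sleep(.2)
e=get_ee_pos();print("touch",hit,e.round(2),(get_contact_force()-f1).round(2),get_clock())
for i in range(12):
    push=-(get_contact_force()-f1)[:2]@u*-1
    p=abs(push)
    if p>=9: break
    s=(np.array(get_ee_pos()[:2])-F0)@u
    r.servo_line(lane(s+min(10-p,3),z),rate=12); r.sleep(.15)
    print(np.round([s,p],2),(get_contact_force()-f1).round(2))
r.sleep(.5);print((get_contact_force()-f1).round(2),get_ee_pos().round(1),get_tcp_rot(),get_grasp_force(),get_clock())
P=camera_params("wrist");im,d=camera("wrist");W=pts("wrist",d,P);e=get_ee_pos()
H,S,V=cv2.split(cv2.cvtColor(im,cv2.COLOR_BGR2HSV))
m=((H<8)|(H>172))&(S>150)&(V>40)&near(W,e[0],e[1],60)&(d>0)&(W[...,2]<70);print("block top",rect(W[m][:,:2]),np.percentile(W[m][:,2],[5,50,95]))
im,d=camera("top");cv2.imwrite("pics/t4.png",cv2.resize(im[150:330,180:480],None,fx=2.6,fy=2.6))
np.save("f1.npy",f1);np.save("t4.npy",d)
E
```

```text
down True [516.96 -19.04  11.92] [-0.2 -0.5  7.1]
free [-0.  -0.3  0.5]
touch True [517.79 -51.15  11.98] [0.09 1.67 3.6 ] 29.0917
[-42.88   1.67] [-0.72  5.54  1.07]
[-40.98   5.55] [-0.45  6.41  0.09]
[-39.45   6.42] [-0.12  7.07  1.45]
[-38.52   7.07] [-0.64  7.36  0.64]
[-38.15   7.38] [-0.42  7.73  0.4 ]
[-38.14   7.74] [-0.87  6.69  0.44]
[-38.19   6.71] [-1.12  8.55  1.51]
[-37.93   8.58] [-0.75  7.07  0.64]
[-38.64   7.08] [-0.69  7.45  0.32]
[-38.25   7.46] [-1.32  6.96  1.14]
[-38.25   7.  ] [-0.85  8.48  0.92]
[-38.07   8.5 ] [-0.87  7.88  1.2 ]
[-0.82  7.06  1.28] [517.8 -55.3  12.1] [-179.71573046   -0.28871102   91.79435518] 44.899694323539734 34.625
block top (array([517.6, -55.6]), 83.6, 22.1, -89.1) [44.09479109 45.09816533 46.09699815]
```

View pics/t4.png

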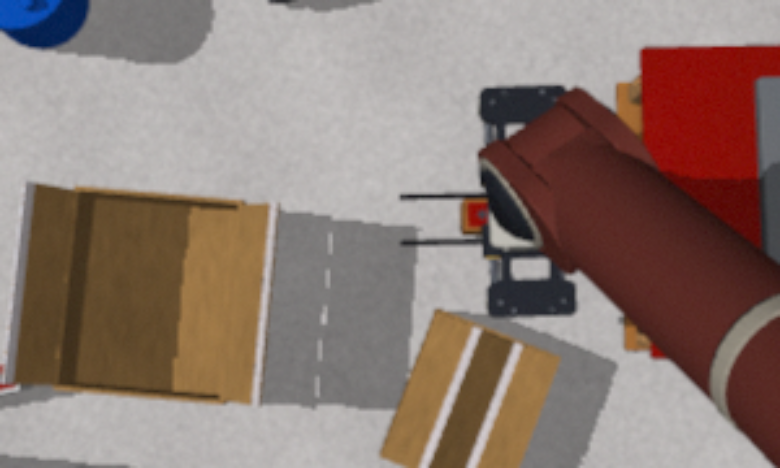

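The top view shows both carton flaps wide open. The block's end is visible between the black lines at (475,215) in the crop, under the gripper. The push reads only about 7.5 N because the arm yields slightly, so I'll move the target on from the last commanded point and average the readings.

```bash
python3 - <<'E'
from h import *
f1=np.load("f1.npy"); e=get_ee_pos(); z=12.2
def F(): return np.mean([(get_contact_force()-f1)@[-u[0],-u[1],0] for _ in range(8) if r.sleep(.05) is None])
print(F())
for s in(-35.5,-34.5,-33.5,-32.5,-31.5,-30.5):
    r.servo_line(lane(s,z),rate=10); r.sleep(.3); p=F()
    g=get_ee_pos();print(s,round(p,2),round((g[:2]-F0)@u,2),g.round(2),get_clock())
    if p>9.3: break
r.sleep(1); print(F(),(get_contact_force()-f1).round(1),get_grasp_force(),get_tcp_rot().round(2),get_clock())
E
```

```text
nan
-35.5 nan -38.11 [517.79 -55.92  12.09] 36.0833
-34.5 nan -37.5 [517.81 -56.52  12.11] 37.0333
-33.5 nan -36.91 [517.78 -57.11  12.09] 37.9833
-32.5 nan -36.34 [517.81 -57.69  12.11] 38.9333
-31.5 nan -35.72 [517.8  -58.3   12.13] 39.8833
-30.5 nan -35.16 [517.83 -58.86  12.16] 40.8333
nan [-2.2 10.3  1.6] 44.91003155708313 [-179.73   -0.49   91.88] 42.2333
  return _methods._mean(a, axis=axis, dtype=dtype,
  ret = ret.dtype.type(ret / rcount)
```

The averaging had a bug because `r.sleep` doesn't return None, but the push ended near 10 N. I'll average it properly and check the block's pose and the flaps before handing in.

```bash
python3 - <<'E'
from h import *
f1=np.load("f1.npy"); L=[]
for _ in range(25): r.sleep(.04); L.append(-(get_contact_force()-f1)[:2]@u)
print("push",np.mean(L),np.std(L),min(L),max(L))
P=camera_params("wrist");im,d=camera("wrist");W=pts("wrist",d,P);e=get_ee_pos()
H,S,V=cv2.split(cv2.cvtColor(im,cv2.COLOR_BGR2HSV))
m=((H<8)|(H>172))&(S>150)&(V>40)&near(W,e[0],e[1],60)&(d>0)&(W[...,2]<70);print("block",rect(W[m][:,:2]),np.percentile(W[m][:,2],[5,50,95]),e.round(1))
im,d=camera("top");W=pts("top",d);q=(W[...,:2]-C)@Rc
for s in(1,-1):
    m=(np.abs(q[...,0])<70)&(q[...,1]*s>78)&(q[...,1]*s<135)&(W[...,2]>60)&(d>0)
    k=np.polyfit(q[m][:,1]*s-75,W[m][:,2],1);print("flap",s,m.sum(),"angle",np.pi-np.arctan(k[0]),np.abs(q[m][:,1]).max())
print(get_clock())
E
```

```text
push 10.387738454973011 0.5605212999337299 9.288954439984638 11.704941548815581
block (array([517.6, -59.1]), 83.2, 22.0, -89.1) [44.16066994 45.15094463 46.15738221] [517.8 -58.8  12.1]
flap 1 1146 angle 2.1843283577578485 109.24061879957951
flap -1 826 angle 2.2859446140543254 111.0843581245189
43.375
```

```bash
python3 -c "
from cell import r
print(r.finish_job())"
```

```text
the job is handed in; nothing more can be done
None
```

I handed the job in (the interface gave no verdict): both flaps are open at about 2.2 to 2.3 rad, and the block stands square in the lane, centred to within about 3 mm, still held and pressing the buffer with about 10 N.

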